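# Dock a tube rack, try the bay flap, free its catch and hold it open

## Robot

A 7-joint arm with a two-finger parallel gripper is mounted at the origin on a cart in front of the work surface, level with it; the furniture and walls round the work are solid. World frame = base frame: x ahead of the robot, y to its left, z up, the work surface at z = 0. Lengths are in m, angles in rad, forces in N, time in s.
With the tool pointing down it reaches from about 0.35 to 0.9 m from the base axis. Payload 8.1 kg.
Tool frame: the origin (TCP) lies between the finger pads; the fingertips stand 8 mm ahead of it and the grasp point (between the pads) lies 11 mm behind it (arm.tcp_to_tips is the distance from the TCP to the fingertips, in m); z points along the fingers, x is the direction in which the jaws open and shut, and the axes are right-handed (so a half turn about z gives the same grasp; the last joint's range is limited). The gripper opens to 92 mm and grips with 3 to 60 N. Pads are 19 mm wide; open, the fingers measure 130 mm over their backs; the gripper's body (75 mm by 190 mm) begins 47 mm behind the grasp point.
Start: joints at [-1.408, 0.434, 0.025, 1.573, -0.012, 1.134, -0.075], TCP at [0.164, 0.603, 0.235] pointing down, gripper open.
Joint ranges: [-2.62, 2.62], [-0.44, 2.09], [-1.27, 1.32], [0.08, 2.57], [-1.32, 4.46], [0.12, 2], [-2.74, 2.74]. Speed limits (rad/s): [2.22, 2.22, 3.01, 3.01, 3.14, 3.14, 3.14].

## Interface

Orientations are given as a rotation vector (axis times angle).
In Python, from cell import arm, eyes gives the robot as it stands.
- The arm moves only by the tool play_rows, never from a script. Its argument "rows" is a list of rows, each a list of 3 entries, a list of its own where there are three numbers: the shift along the tool's x, y, z each as a share of 50 cm, from -1 to 1, then the turn, a rotation vector about the tool's x, y, z each as a share of 60 degrees, from -1 to 1, then the opening, from -1 (shut) to 1 (fully open), so that 0 is half open. In form: [[[dx, dy, dz], [ax, ay, az], grip], ...]. A call has 1 to 10 rows; each row is the pose to reach, as a shift and turn from the pose commanded when the call began, along the tool's axes at that moment; what a row does not reach only later rows make up. A row lasts 1/10 s, in which the tool goes at most 50 mm and 8.59 degrees, less where a joint would pass 70% of its speed; a pose out of reach is approached as far as the arm can. A call with a number of a shift or a turn outside -1 to 1 is refused whole. A call with a gripper value outside its range is refused whole. The fingers move at their own pace and stop on an object; "newtons" is the grip in N (left out, the last holds). Time passes only in rows, so rows that repeat a pose let the fingers close. It gives the time, the measured TCP pose, the force and the opening at its end, in the units of the state.
- arm.observe(): the state, without advancing time (a new reading comes with each control period).
- eyes.get_image(name): name is "scene" or "top" or "wrist"; returns (picture, depth): 400x640x3 uint8, red, green, blue; 400x640 float32, m along the optical axis (not along the pixel's ray), 0 where there is no reading.
- eyes.get_calibration(name): a dict with "intrinsics" (3x3 intrinsics, pixels), "R" (3x3) and "t" (3): a world point X has camera coordinates R X + t. Camera axes: x right, y down, z forward; pixel columns grow to the right and rows downward; lengths in m; the calibration is good to about 2 mm. A picture is of the moment at which its call begins: read the wrist's pose just before it. get_calibration takes no time and is no camera call; for the wrist camera it gives the pose at the moment of the call.
- arm.sign_off(): hands the job in, once; it reports no verdict.
The state is a dict: "clock": time; "joints": joint angles; "dq": joint speeds; "joint_efforts": joint torques, N m; "position": TCP position; "ee_rot": TCP orientation; "force": force on the tool from outside, world axes, zero at the start; "ft_torque": the same for the moment, N m; "width": opening from 0.0 (shut) to 1.0 (fully open).
Only numpy, scipy, OpenCV 4.12 (cv2) and the standard library are available. Lean on these libraries where they do the work, as an engineer would, in place of code of your own. Each camera call takes 0.05 s, during which the arm holds its last target.

## Task

Push the orange tube rack along the rollers until it is fully home against the end stop in the docking bay. Then tug the bay's blue flap up by its steel handle, before you touch the red release tab, to learn whether the hidden catch holds it; if it is caught, let go and slide the red tab all the way along its slot, away from the flap, then take the handle again. Raise the flap to about 45 degrees and finish while still holding it open by the handle, with the rack still home and the timer, the cup and the tape roll left alone.

Things in the scene. Friction and masses are not known exactly. Their poses are not given: they have to be found in the camera images.
- dock: Fixed docking station on the bench, 110 mm wide (own x), y = -280 to +112 mm long; place and yaw vary. Origin on the bench, on the centre line, under the face of the end stop. z up; +y is the rack's direction of travel; -x is the handle side. From y = -280 to 0 ten free rollers (tops z = 18 mm) lie between guides 80 mm apart (guide tops z = 26 mm).
- dock_stop (a point): Centre of the black end stop's face, dock y = 0, z = 38 mm. The bay is dock y = -65 to 0: grey cheeks to z = 74 mm at each side, blue flap on top, mouth open to -y. Behind the stop a grey catch housing, y = 34 to 112 mm, top z = 80 mm. A bolt hidden inside may or may not hold the flap; only tugging tells. Tall fixed machines: world y > 0.40, x > 0.42 m; and y < -0.20, x > 0.54 m.
- tube_rack: Loose orange microtube rack, about 0.15 kg, on the rollers, own x along dock +y. Solid block 110 mm long (x), 68 mm across, 30 mm high; tubes to 49 mm. Origin: centre of underside. Rolls easily, stays where left. Home, its front end touches the stop: origin at dock y = -55 mm, its rear 45 mm still out of the mouth, so push it from behind without entering the bay.
- flap (a joint): Hinge angle of the blue flap (106 mm in dock x, 95 mm in y, top z = 80 mm): 0 closed, grows as the handle side rises, limit 1.3 rad. Falls shut if released (about 1.5 N at the handle lifts it). If caught it lifts only about 0.035 rad (3 mm at the handle), then stops hard; 10 N is plenty to tell.
- flap_handle (a point): Middle of the flap's handle, a level round steel bar, 10 mm thick, along dock y, 61 mm clear between its posts, its centre 42 mm above the flap plate, 122 mm above the bench when closed. Pinch it from above, fingers closing along dock x; the bar may turn between the fingers.
- flap_hinge (a point): Point on the flap's hinge axis, level with the handle's middle in dock y. The axis is parallel to dock y; when closed, the handle lies 87 mm towards dock -x and 45 mm above it.
- tab (a joint): Travel of the red release tab in m: 0 at the start (always), 0.026 when fully slid towards dock +y. It stays where it is put (1.5 N friction, 2.5 N with the bolt). Sliding it fully draws the bolt back, and the bolt stays back.
- tab_mid (a point): Centre of the red release tab, an upright fin on top of the catch housing, 30 mm wide (dock x), 12 mm thick (dock y), z = 81 to 105 mm; the point moves with it. Push it from its flap side with closed fingers, or pinch it.
- timer: White bench timer, 66x66x18 mm, loose bystander; origin under its centre.
- tip_cup: Small white cup, 70 mm across, 50 mm high, loose bystander; origin under its centre.
- tape_roll: Green tape roll, 64 mm across, 13 mm high, lying flat, loose bystander; origin under its centre.
Not all that is in view belongs to the job. What is shaped like the tube_rack but turquoise is not meant.

How it is judged:
On the way, in this order (a step that is already met when the one before it is completed fails the run):
1. the rack is home against the stop, flap still closed (y of tube_rack in the frame of dock above -0.062 m and value of joint flap below 0.01 rad), for 0.2 s.
2. the flap is tugged up by the fingers while the release tab has not been slid (value of joint flap above 0.018 rad and value of joint tab below 0.004 m and contact force between the fingers and flap above 0.5 N), for 0.05 s.
At the end, for the whole second after the job is handed in: The flap stands at more than 0.6 rad (34 degrees), still, held by the fingers at its handle (handle within 40 mm of the grasp point, contact force over 0.5 N), and the rack is upright on the rollers with its origin at dock y above -62 mm (within 7 mm of the stop) (value of joint flap above 0.6 rad and velocity of joint flap between -0.1 and 0.1 rad/s and contact force between the fingers and flap above 0.5 N and distance between the grasp point and flap_handle below 0.04 m and y of tube_rack in the frame of dock above -0.062 m and z of tube_rack in the frame of dock below 0.024 m and angle between tube_rack's own z axis and vertical below 0.1 rad and linear speed of tube_rack below 0.02 m/s); the arm keeps its last pose, push and grip.
It fails at once if the timer, the cup or the tape roll is moved by more than 20 mm (distance of any of timer, tip_cup, tape_roll from where it was at the start of the episode above 0.02 m).
It also fails if it takes over 72 s, if anything falls off the work surface, if the arm or the gripper's body presses on something with over 40 N, if the wrist force passes 120 N, or if a joint passes its speed limit or range.

## Working session

There is one attempt and no reset: what is moved stays moved. The work goes in short steps, Python scripts to look and compute and a tool call to move; the robot and the scene stay as the last step left them, time stands still between calls to the robot, and variables do not carry over. Pictures are saved under pics/ and viewed, and the job is handed in when it is done.

Besides the shell and the picture viewer there is one more tool, called after "Call:" as name([rows], argument=value, ...), one row to a line, values as JSON. play_rows: Moves the arm, as the interface text tells. Its arguments: {"type":"object","properties":{"rows":{"type":"array","items":{"type":"array"}},"newtons":{"type":"number"}},"required":["rows"]}

```bash
ls; mkdir -p pics; python3 - <<'E'
from cell import arm, eyes
import cv2, numpy as np
print(arm.observe())
for n in ("scene","top"):
    p,d=eyes.get_image(n); c=eyes.get_calibration(n)
    cv2.imwrite(f"pics/{n}0.png",p[:,:,::-1]); np.savez(f"/tmp/{n}0.npz",p=p,d=d,K=c["intrinsics"],R=c["R"],t=c["t"])
    print(n,c)
E
```

```text
pics
{'clock': 0.0, 'joints': array([-1.40758993,  0.43524838,  0.02496578,  1.57406812, -0.01157778,
        1.13400003, -0.07510974]), 'dq': array([ 1.07830939e-03, -7.87823631e-04, -6.14276687e-05,  2.41154433e-03,
       -5.02638099e-04, -7.10327099e-04, -1.48771666e-03]), 'joint_efforts': array([-7.01130266e-04, -6.67856956e+01,  9.84813608e-01, -3.14447629e+01,
       -6.05272944e-02,  4.31114878e-02,  1.58555895e-04]), 'position': array([0.1641082 , 0.60256643, 0.23394031]), 'ee_rot': array([ 2.49542007e+00,  1.90674697e+00, -1.80686100e-03]), 'force': array([-0.46496354,  0.23859741,  0.29115795]), 'ft_torque': array([-0.02774843, -0.03080752, -0.03775577]), 'width': 1.0001131541132902}
scene {'intrinsics': array([[427.41219398,   0.        , 322.97982929],
       [  0.        , 427.41219398, 203.24366914],
       [  0.        ,   0.        ,   1.        ]]), 'R': array([[ 0.80811101, -0.58881597,  0.01588545],
       [-0.33825968, -0.48597994, -0.805856  ],
       [ 0.48222089,  0.64584769, -0.59189844]]), 't': array([-0.50270801,  0.22871452,  1.24737113])}
top {'intrinsics': array([[409.40149253,   0.        , 317.23440938],
       [  0.        , 409.40149253, 195.29190901],
       [  0.        ,   0.        ,   1.        ]]), 'R': array([[ 0.00999989, -0.99983145, -0.01539698],
       [-0.986379  , -0.00733481, -0.16432488],
       [ 0.16418425,  0.01683049, -0.9862861 ]]), 't': array([-0.05458964,  0.59722245,  1.25302372])}
```

View pics/scene0.png

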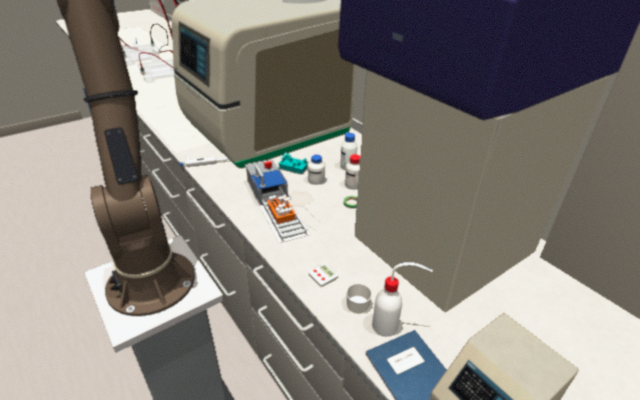

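View pics/top0.png

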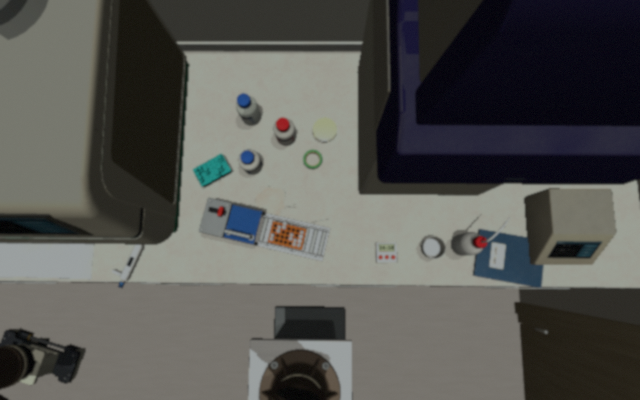

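The dock is in the top view around columns 200–328, rows 198–258. The rack is at about (288,234), the flap at (245,222), the red tab at (220,211) and the handle near (240,235). Next I fit the dock pose.

```bash
cat > h.py <<'E'
import numpy as np, cv2
def cloud(z):
    d=z["d"];K=z["K"];v,u=np.mgrid[:d.shape[0],:d.shape[1]]
    c=np.stack([(u-K[0,2])/K[0,0]*d,(v-K[1,2])/K[1,1]*d,d],-1)
    return (c-z["t"])@z["R"]
def proj(z,X):
    c=np.asarray(X)@z["R"].T+z["t"]; p=c@z["K"].T; return p[...,:2]/p[...,2:]
E
python3 - <<'E'
from h import *
z=np.load("/tmp/top0.npz");W=cloud(z);p=z["p"].astype(int)
r,g,b=p[...,0],p[...,1],p[...,2]
cr=p[190:265,190:340].astype(np.uint8)
cv2.imwrite("pics/topc.png",cv2.resize(cr[:,:,::-1],None,fx=5,fy=5,interpolation=cv2.INTER_CUBIC))
box=np.zeros(r.shape,bool);box[190:265,190:340]=1
def rep(n,m):
    q=W[m&(z["d"]>0)]
    print(n,len(q),np.median(q,0).round(4),q.min(0).round(3),q.max(0).round(3))
    if len(q)>8:
        rc=cv2.minAreaRect((q[:,:2]*1000).astype(np.float32));print("  rect",np.round(rc[0],1),np.round(rc[1],1),round(rc[2],1))
rep("blue",box&(b>r+50)&(b>90))
rep("orange",box&(r>b+70)&(g>60)&(r>140)&(g>b+10))
rep("red",box&(r>120)&(g<60)&(b<60)&(np.arange(640)[None]<235))
rep("bench",~box&(np.abs(W[...,2])<.02)&(W[...,0]>.4)&(W[...,0]<.8)&(abs(W[...,1])<.3))
rep("dock hi",box&(W[...,2]>.06)); rep("handle",box&(W[...,2]>.105)); rep("dock all",box&(W[...,2]>.012))
z=np.load("/tmp/scene0.npz");p=z["p"][150:250,230:320]
cv2.imwrite("pics/scc.png",cv2.resize(p[:,:,::-1],None,fx=6,fy=6,interpolation=cv2.INTER_CUBIC))
E
```

```text
blue 779 [0.5107 0.1774 0.0802] [0.446 0.124 0.064] [0.559 0.231 0.088]
  rect [502.9 181.1] [ 96.5 101.3] 77.5
orange 30 [0.4427 0.0423 0.0477] [ 0.431 -0.009  0.044] [0.508 0.099 0.056]
  rect [469.9  44.9] [104.4  61.2] 76.7
red 23 [0.5373 0.2444 0.1059] [0.526 0.241 0.101] [0.55  0.25  0.109]
  rect [537.9 244.9] [ 6.7 24.9] 78.7
bench 10082 [ 6.589e-01 -8.690e-02  5.000e-04] [ 0.4   -0.3   -0.011] [0.8  0.3  0.02]
  rect [600.   0.] [399.9 599.8] 0.0
dock hi 2208 [0.5068 0.2071 0.0799] [ 0.433 -0.007  0.06 ] [0.582 0.313 0.132]
  rect [497.  149.7] [316.  110.9] 77.5
handle 120 [0.4701 0.1943 0.1254] [0.456 0.147 0.105] [0.55  0.25  0.132]
  rect [491.3 208.4] [133.4  43.9] 46.5
dock all 3424 [0.4914 0.1564 0.0773] [ 0.404 -0.088  0.012] [0.582 0.313 0.132]
  rect [488.6 112.7] [392.  110.9] 77.3
```

View pics/topc.png

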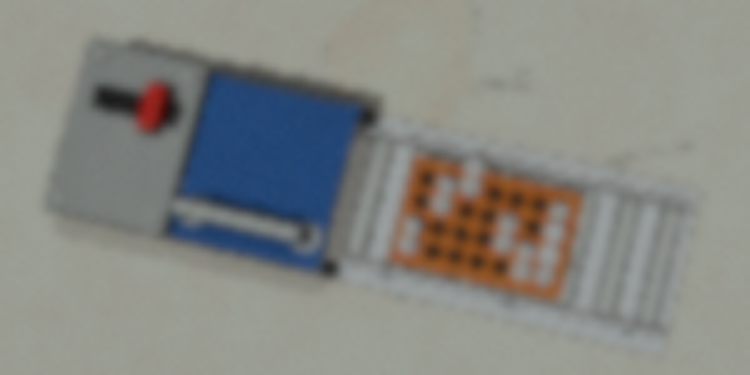

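View pics/scc.png

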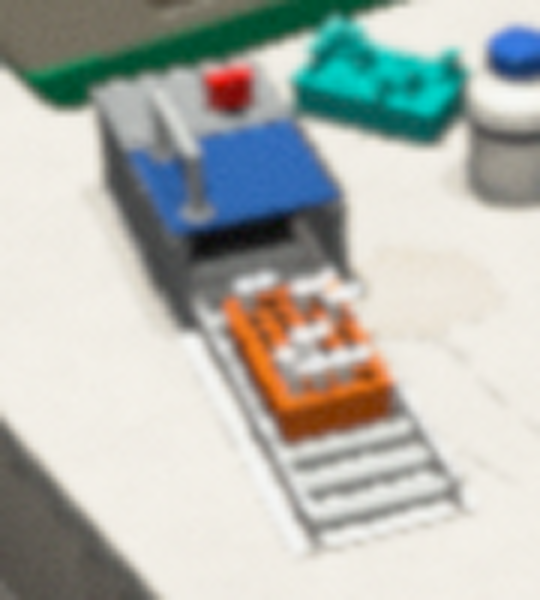

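```bash
cat >> h.py <<'E'
from scipy.spatial.transform import Rotation as Ro
YAW=np.deg2rad(-12.6); O=np.array([.5069,.1947,0.])
Rd=Ro.from_euler('z',YAW).as_matrix()
def d2w(q): return O+np.asarray(q)@Rd.T
def w2d(X): return (np.asarray(X)-O)@Rd
# tool-down orientation with tool x at world angle a
def down(a): return Ro.from_euler('z',a)*Ro.from_rotvec([np.pi,0,0])
def rows(p0,r0,p1,r1):
    """shares for target p1,r1 from p0,r0 (Rotation)"""
    s=r0.inv().apply(np.asarray(p1)-p0)/.5; a=(r0.inv()*r1).as_rotvec()/np.deg2rad(60)
    return s.round(3),a.round(3)
E
python3 - <<'E'
from h import *
z=np.load("/tmp/top0.npz");W=cloud(z);p=z["p"].astype(int);D=w2d(W)
r,g,b=p[...,0],p[...,1],p[...,2]
inb=(abs(D[...,0])<.07)&(D[...,1]>-.3)&(D[...,1]<.13)&(D[...,2]>.01)
def rep(n,m):
    q=D[m]; print(n,len(q),"med",np.median(q,0).round(4),"p2",np.percentile(q,2,0).round(4),"p98",np.percentile(q,98,0).round(4))
rep("all",inb)
rep("handle",inb&(D[...,2]>.112)&(D[...,1]<.04))
rep("red",inb&(r>110)&(g<70)&(b<70)&(D[...,1]>.04))
rep("orange",inb&(r>b+60)&(r>130)&(D[...,1]<-.07))
rep("rackhi",inb&(D[...,2]>.040)&(D[...,1]<-.08))
rep("blue",inb&(b>r+50))
from cell import arm
s=arm.observe(); r0=Ro.from_rotvec(s["ee_rot"]); print(r0.as_matrix().round(3))
for y,zz in((-.25,.235),(-.25,.038),(-.120,.038)):
    P=d2w([0,y,zz]); print(P.round(3),rows(s["position"],r0,P,down(YAW)),rows(s["position"],r0,P,r0))
E
```

```text
all 4543 med [-0.017  -0.1082  0.0796] p2 [-0.062  -0.2864  0.0137] p98 [0.05   0.1026 1.3331]
handle 1166 med [-0.062  -0.2864  1.3331] p2 [-0.062  -0.2864  0.1248] p98 [-3.3300e-02  4.0000e-04  1.3331e+00]
red 32 med [0.0189 0.0553 0.1057] p2 [0.0074 0.0502 0.0953] p98 [0.0321 0.0632 0.1097]
orange 181 med [-0.0042 -0.1561  0.0478] p2 [-0.0357 -0.2068  0.0432] p98 [ 0.0294 -0.102   0.0538]
rackhi 1838 med [-0.062  -0.2864  1.3331] p2 [-0.062  -0.2864  0.0442] p98 [ 0.0279 -0.1064  1.3331]
blue 790 med [ 0.0073 -0.0168  0.0802] p2 [-0.0507 -0.0609  0.0754] p98 [0.0468 0.0281 0.0857]
[[ 0.263  0.965 -0.   ]
 [ 0.965 -0.263 -0.001]
 [-0.001  0.    -1.   ]]
[ 0.452 -0.049  0.235] (array([-1.107,  0.899, -0.   ]), array([1.000e-03, 1.000e-03, 1.456e+00])) (array([-1.107,  0.899, -0.   ]), array([0., 0., 0.]))
[ 0.452 -0.049  0.038] (array([-1.106,  0.899,  0.394]), array([1.000e-03, 1.000e-03, 1.456e+00])) (array([-1.106,  0.899,  0.394]), array([0., 0., 0.]))
[0.481 0.078 0.038] (array([-0.846,  0.887,  0.393]), array([1.000e-03, 1.000e-03, 1.456e+00])) (array([-0.846,  0.887,  0.393]), array([0., 0., 0.]))
```

Call:
play_rows([
  [[-0.07, 0.057, 0], [0, 0, 0.1], -1],
  [[-0.14, 0.114, 0], [0, 0, 0.2], -1],
  [[-0.21, 0.171, 0], [0, 0, 0.3], -1],
  [[-0.28, 0.228, 0], [0, 0, 0.4], -1],
  [[-0.35, 0.285, 0], [0, 0, 0.5], -1],
  [[-0.42, 0.342, 0], [0, 0, 0.6], -1],
  [[-0.49, 0.399, 0], [0, 0, 0.7], -1],
  [[-0.56, 0.456, 0], [0, 0, 0.8], -1],
  [[-0.63, 0.513, 0], [0, 0, 0.9], -1],
  [[-0.7, 0.57, 0], [0, 0, 1], -1],
])

```text
clock: 1.1
position: [0.3474, 0.1886, 0.2347]
ee_rot: [-3.116, -0.397, 0.0]
force: [1.0, 0.2, 0.1]
width: 0.181
```

```bash
python3 - <<'E'
from h import *
from cell import arm
s=arm.observe(); r0=Ro.from_rotvec(s["ee_rot"]); print(s["position"],s["joints"].round(3),s["width"])
for y,zz in((-.245,.235),(-.245,.038)):
    P=d2w([0,y,zz]); print(P.round(3),rows(s["position"],r0,P,down(YAW)))
E
```

```text
[0.34739774 0.18864691 0.23466252] [-1.012  0.038  0.4    2.11  -0.018  0.996 -0.35 ] 0.18090756608924646
[ 0.453 -0.044  0.235] (array([ 0.088,  0.504, -0.001]), array([-0.   ,  0.   ,  0.452]))
[ 0.453 -0.044  0.038] (array([0.088, 0.505, 0.393]), array([-0.   ,  0.   ,  0.452]))
```

Call:
play_rows([
  [[0.015, 0.08, 0], [0, 0, 0.08], -1],
  [[0.03, 0.16, 0], [0, 0, 0.16], -1],
  [[0.045, 0.25, 0], [0, 0, 0.24], -1],
  [[0.06, 0.34, 0], [0, 0, 0.32], -1],
  [[0.075, 0.43, 0], [0, 0, 0.4], -1],
  [[0.088, 0.504, 0], [0, 0, 0.452], -1],
  [[0.088, 0.504, 0], [0, 0, 0.452], -1],
  [[0.088, 0.504, 0.08], [0, 0, 0.452], -1],
  [[0.088, 0.504, 0.16], [0, 0, 0.452], -1],
  [[0.088, 0.504, 0.2], [0, 0, 0.452], -1],
])

```text
clock: 2.1
position: [0.4521, -0.0413, 0.132]
ee_rot: [3.123, -0.337, -0.006]
force: [-1.0, 0.2, 1.2]
width: 0.006
```

```bash
cat > rep.py <<'E'
from h import *
from cell import arm
s=arm.observe(); r0=Ro.from_rotvec(s["ee_rot"]);p0=s["position"]
def st(): print("t",round(s["clock"],2),p0.round(4),"dock",w2d(p0).round(4),"yaw",np.rad2deg(np.arctan2(*r0.as_matrix()[[1,0],0])).round(2),"J",s["joints"].round(2),"w",round(s["width"],3),"F",s["force"].round(2))
E
python3 - <<'E'
from rep import *
st()
for y,zz in((-.245,.138),(-.245,.038)):
    P=d2w([0,y,zz]); print(P.round(3),rows(s["position"],r0,P,down(YAW)))
from cell import eyes
c=eyes.get_calibration("wrist");p,d=eyes.get_image("wrist");np.savez("/tmp/w1.npz",p=p,d=d,K=c["intrinsics"],R=c["R"],t=c["t"])
cv2.imwrite("pics/w1.png",p[:,:,::-1])
E
```

```text
t 2.1 [ 0.4521 -0.0413  0.132 ] dock [-0.002  -0.2423  0.132 ] yaw -12.31 J [-0.54  0.33  0.65  2.14 -0.28  0.77  0.08] w 0.006 F [-0.96  0.19  1.19]
[ 0.453 -0.044  0.138] (array([ 0.004,  0.005, -0.012]), array([0.001, 0.003, 0.005]))
[ 0.453 -0.044  0.038] (array([0.005, 0.005, 0.188]), array([0.001, 0.003, 0.005]))
```

View pics/w1.png

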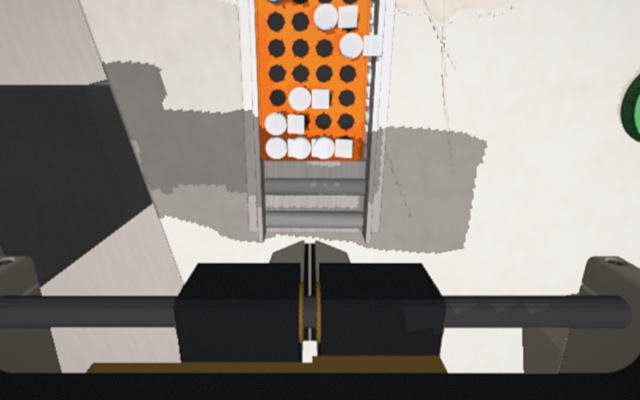

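The wrist view shows the closed fingers (column 310) centred between the guides, which sit at columns 257 and 370. The rack's rear edge is ahead at row 160. I'll descend and push.

Call:
play_rows([
  [[0.003, 0, 0.05], [0, 0, 0.005], -1],
  [[0.003, 0, 0.1], [0, 0, 0.005], -1],
  [[0.003, 0, 0.15], [0, 0, 0.005], -1],
  [[0.003, 0, 0.178], [0, 0, 0.005], -1],
  [[0.003, 0, 0.178], [0, 0, 0.005], -1],
])

```text
clock: 2.65
position: [0.4545, -0.0417, 0.0448]
ee_rot: [3.123, -0.345, -0.004]
force: [0.4, 0.2, -0.0]
width: 0.005
```

```bash
python3 - <<'E'
from rep import *
st()
for y in(-.22,-.12,-.11):
    P=d2w([0,y,.040]); print(P.round(3),rows(s["position"],r0,P,down(YAW)))
E
```

```text
t 2.65 [ 0.4545 -0.0417  0.0448] dock [ 0.0004 -0.2421  0.0448] yaw -12.61 J [-0.42  0.48  0.52  2.2  -0.45  0.56  0.22] w 0.005 F [ 0.42  0.22 -0.01]
[ 0.459 -0.02   0.04 ] (array([-0.001, -0.044,  0.01 ]), array([ 0.   ,  0.003, -0.   ]))
[0.481 0.078 0.04 ] (array([-0.001, -0.244,  0.01 ]), array([ 0.   ,  0.003, -0.   ]))
[0.483 0.087 0.04 ] (array([-0.001, -0.264,  0.01 ]), array([ 0.   ,  0.003, -0.   ]))
```

Call:
play_rows([
  [[0, -0.03, 0.01], [0, 0.003, 0], -1],
  [[0, -0.06, 0.012], [0, 0.003, 0], -1],
  [[0, -0.08, 0.012], [0, 0.003, 0], -1],
  [[0, -0.1, 0.012], [0, 0.003, 0], -1],
  [[0, -0.12, 0.012], [0, 0.003, 0], -1],
  [[0, -0.14, 0.012], [0, 0.003, 0], -1],
  [[0, -0.16, 0.012], [0, 0.003, 0], -1],
  [[0, -0.18, 0.012], [0, 0.003, 0], -1],
  [[0, -0.2, 0.012], [0, 0.003, 0], -1],
  [[0, -0.215, 0.012], [0, 0.003, 0], -1],
])

```text
clock: 3.65
position: [0.4792, 0.0636, 0.0397]
ee_rot: [3.122, -0.345, 0.005]
force: [0.2, 0.1, 0.5]
width: 0.008
```

```bash
python3 - <<'E'
from rep import *
st()
E
```

```text
t 3.65 [0.4792 0.0636 0.0397] dock [ 0.0016 -0.134   0.0397] yaw -12.63 J [-0.63  0.52  0.53  2.15 -0.48  0.58  0.02] w 0.008 F [0.16 0.13 0.52]
```

Now in small steps of 3–4 mm, until contact force shows at the stop.

Call:
play_rows([
  [[0, -0.008, 0], [0, 0, 0], -1],
  [[0, -0.015, 0], [0, 0, 0], -1],
  [[0, -0.022, 0], [0, 0, 0], -1],
  [[0, -0.028, 0], [0, 0, 0], -1],
  [[0, -0.034, 0], [0, 0, 0], -1],
])

```text
clock: 4.15
position: [0.4822, 0.0776, 0.0396]
ee_rot: [3.12, -0.348, 0.004]
force: [-4.7, -14.4, 6.1]
width: 0.005
```

```bash
python3 - <<'E'
from rep import *
st()
from cell import eyes
c=eyes.get_calibration("top");p,d=eyes.get_image("top");np.savez("/tmp/t2.npz",p=p,d=d,K=c["intrinsics"],R=c["R"],t=c["t"])
cv2.imwrite("pics/t2.png",cv2.resize(p[180:270,190:340,::-1],None,fx=5,fy=5,interpolation=cv2.INTER_CUBIC))
E
```

```text
t 4.15 [0.4822 0.0776 0.0396] dock [ 0.0014 -0.1197  0.0396] yaw -12.72 J [-0.66  0.53  0.53  2.13 -0.48  0.59 -0.01] w 0.005 F [ -4.74 -14.39   6.12]
```

View pics/t2.png

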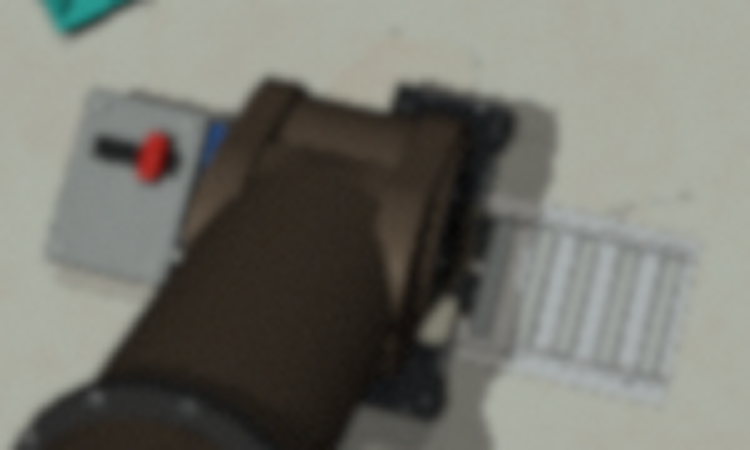

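The push now meets about 15 N at the expected finger position (dock y −0.120), so the rack is against the stop. I'll hold briefly, then back off and lift to look.

Call:
play_rows([
  [[0, 0, 0], [0, 0, 0], -1],
  [[0, 0, 0], [0, 0, 0], -1],
  [[0, 0, 0], [0, 0, 0], -1],
  [[0, 0.03, 0], [0, 0, 0], -1],
  [[0, 0.06, 0], [0, 0, 0], -1],
  [[0, 0.06, -0.07], [0, 0, 0], -0.3],
  [[0, 0.06, -0.15], [0, 0, 0], -0.3],
  [[0, 0.04, -0.23], [0, 0, 0], -0.3],
  [[0, 0.0, -0.31], [0, 0, 0], -0.3],
  [[0, 0, -0.37], [0, 0, 0], -0.3],
])

```text
clock: 5.2
position: [0.4828, 0.0804, 0.227]
ee_rot: [-3.121, 0.344, -0.008]
force: [-0.2, 0.9, 0.4]
width: 0.34
```

Call:
play_rows([
  [[0, 0, 0], [0, 0, 0], -0.3],
  [[0, 0, 0], [0, 0, 0], -0.3],
])

```text
clock: 5.4
position: [0.4821, 0.0785, 0.2249]
ee_rot: [-3.121, 0.347, -0.006]
force: [-0.1, 0.4, -0.4]
width: 0.35
```

```bash
python3 - <<'E'
from rep import *
st()
from cell import eyes
c=eyes.get_calibration("wrist");p,d=eyes.get_image("wrist");np.savez("/tmp/w2.npz",p=p,d=d,K=c["intrinsics"],R=c["R"],t=c["t"])
cv2.imwrite("pics/w2.png",p[:,:,::-1])
z=np.load("/tmp/w2.npz");D=w2d(cloud(z));ok=z["d"]>0;P=z["p"].astype(int);r,g,b=P[...,0],P[...,1],P[...,2]
def rep(n,m):
    q=D[m&ok]; print(n,len(q)); 
    if len(q): print("med",np.median(q,0).round(4),"p2",np.percentile(q,2,0).round(4),"p98",np.percentile(q,98,0).round(4))
inb=(abs(D[...,0])<.06)&(D[...,1]>-.1)&(D[...,1]<.13)
rep("handle",inb&(D[...,2]>.116)&(D[...,2]<.135)&(D[...,1]<.04)&(D[...,0]<-.01))
rep("red",inb&(r>g+60)&(r>b+60)&(D[...,1]>.03)&(D[...,2]>.08))
rep("blue",inb&(b>r+50))
rep("orange",(abs(D[...,0])<.05)&(r>b+80)&(D[...,1]<-.05)&(D[...,1]>-.25)&(D[...,2]<.06)&(D[...,2]>.02))
E
```

```text
t 5.4 [0.4821 0.0785 0.2249] dock [ 0.0011 -0.1188  0.2249] yaw -12.69 J [-0.87  0.25  0.74  1.96 -0.2   1.   -0.26] w 0.35 F [-0.07  0.43 -0.36]
handle 1738
med [-0.0331 -0.0179  0.1256] p2 [-0.0384 -0.0531  0.1219] p98 [-0.0289  0.0131  0.1276]
red 0
blue 13645
med [ 0.0063 -0.0165  0.0794] p2 [-0.0503 -0.0602  0.0779] p98 [0.0489 0.022  0.081 ]
orange 1414
med [ 0.01   -0.0814  0.0474] p2 [-0.0349 -0.1073  0.0459] p98 [ 0.0315 -0.0669  0.0489]
```

View pics/w2.png

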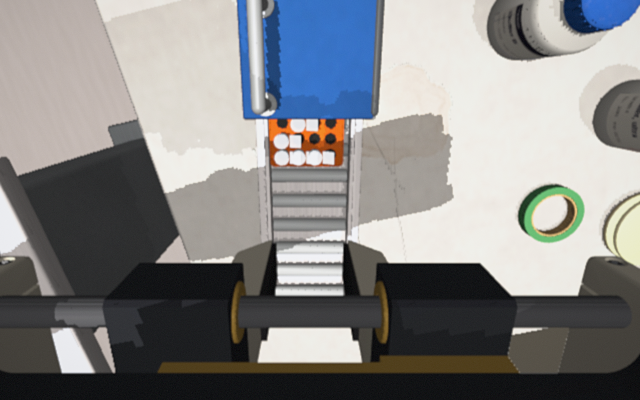

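The wrist view shows the rack's rear at row 165, protruding about 45 mm, so it is home. The handle bar is at (257,60). By depth its centre is at dock (−33.5, −17.5, 122) mm. I'll move over it, descend, and close lightly.

Call:
play_rows([
  [[-0.02, -0.06, 0.0], [0, 0, 0.002], -0.3],
  [[-0.045, -0.13, 0.0], [0, 0, 0.002], -0.3],
  [[-0.068, -0.195, 0], [0, 0, 0.002], -0.3],
  [[-0.07, -0.203, 0.0], [0, 0, 0.002], -0.3],
  [[-0.07, -0.203, 0.05], [0, 0, 0.002], -0.3],
  [[-0.07, -0.203, 0.1], [0, 0, 0.002], -0.3],
])

```text
clock: 6.05
position: [0.4702, 0.185, 0.1731]
ee_rot: [3.121, -0.35, 0.004]
force: [0.0, -0.1, -1.0]
width: 0.347
```

```bash
python3 - <<'E'
from rep import *
st()
print(rows(p0,r0,d2w([-.0335,-.0175,.111]),down(YAW)))
E
```

```text
t 6.05 [0.4702 0.185  0.1731] dock [-0.0337 -0.0175  0.1731] yaw -12.79 J [-1.    0.35  0.67  1.98 -0.27  0.9  -0.41] w 0.347 F [ 0.03 -0.1  -0.96]
(array([0.   , 0.   , 0.124]), array([ 0.001, -0.003, -0.003]))
```

Call:
play_rows([
  [[0, 0, 0.04], [0, 0, -0.003], -0.3],
  [[0, 0, 0.08], [0, 0, -0.003], -0.3],
  [[0, 0, 0.122], [0, 0, -0.003], -0.3],
  [[0, 0, 0.122], [0, 0, -0.003], -0.3],
  [[0, 0, 0.122], [0, 0, -0.003], -1],
  [[0, 0, 0.122], [0, 0, -0.003], -1],
  [[0, 0, 0.122], [0, 0, -0.003], -1],
  [[0, 0, 0.122], [0, 0, -0.003], -1],
], newtons=25)

```text
clock: 6.85
position: [0.4708, 0.1861, 0.1143]
ee_rot: [-3.122, 0.344, -0.006]
force: [-1.7, -1.0, 3.0]
width: 0.097
```

```bash
python3 - <<'E'
from rep import *
st()
E
```

```text
t 6.85 [0.4708 0.1861 0.1143] dock [-0.0333 -0.0163  0.1143] yaw -12.58 J [-0.94  0.43  0.62  2.04 -0.35  0.77 -0.33] w 0.097 F [-1.66 -1.03  2.99]
```

The bar is held (opening about 9 mm). Now I tug gently.

Call:
play_rows([
  [[0.002, 0, -0.005], [0, 0, 0], -1],
  [[0.004, 0, -0.009], [0, 0, 0], -1],
  [[0.006, 0, -0.013], [0, 0, 0], -1],
  [[0.006, 0, -0.013], [0, 0, 0], -1],
])

```text
clock: 7.25
position: [0.474, 0.1853, 0.1204]
ee_rot: [3.123, -0.345, 0.006]
force: [2.5, 0.7, -4.8]
width: 0.098
```

```bash
python3 - <<'E'
from rep import *
st()
E
```

```text
t 7.25 [0.474  0.1853 0.1204] dock [-0.0301 -0.0163  0.1204] yaw -12.6 J [-0.94  0.43  0.62  2.03 -0.35  0.79 -0.34] w 0.098 F [ 2.52  0.67 -4.8 ]
```

Call:
play_rows([
  [[0.002, 0, -0.004], [0, 0, 0], -1],
  [[0.004, 0, -0.008], [0, 0, 0], -1],
  [[0.004, 0, -0.008], [0, 0, 0], -1],
])

```text
clock: 7.55
position: [0.4763, 0.1848, 0.1245]
ee_rot: [3.122, -0.345, 0.007]
force: [5.9, 0.8, -7.6]
width: 0.095
```

```bash
python3 - <<'E'
from rep import *
st()
from cell import eyes
p,d=eyes.get_image("scene");cv2.imwrite("pics/s3.png",cv2.resize(p[130:250,220:330,::-1],None,fx=5,fy=5,interpolation=cv2.INTER_CUBIC))
E
```

```text
t 7.55 [0.4763 0.1848 0.1245] dock [-0.0277 -0.0163  0.1245] yaw -12.61 J [-0.94  0.42  0.63  2.02 -0.34  0.8  -0.34] w 0.095 F [ 5.89  0.84 -7.59]
```

View pics/s3.png

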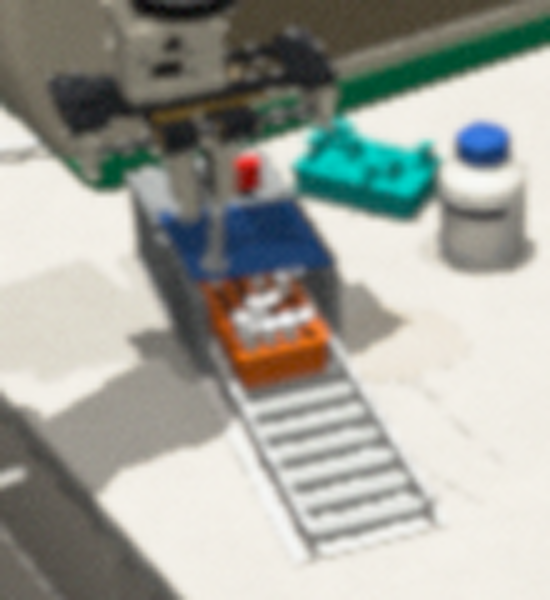

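```bash
python3 - <<'E'
from rep import *
st()
from cell import eyes
c=eyes.get_calibration("wrist");p,d=eyes.get_image("wrist");z=dict(p=p,d=d,K=c["intrinsics"],R=c["R"],t=c["t"])
cv2.imwrite("pics/w3.png",p[:,:,::-1])
c=eyes.get_calibration("scene");p,d=eyes.get_image("scene");z2=dict(p=p,d=d,K=c["intrinsics"],R=c["R"],t=c["t"])
z0=dict(np.load("/tmp/scene0.npz"));z1=dict(np.load("/tmp/w2.npz"))
for n,z in(("w",z),("w2",z1),("scene",z2),("scene0",z0)):
    D=w2d(cloud(z));P=z["p"].astype(int);m=(z["d"]>0)&(P[...,2]>P[...,0]+30)&(abs(D[...,0])<.055)&(D[...,1]>-.062)&(D[...,1]<.03)&(D[...,2]>.06)&(D[...,2]<.12)
    q=D[m]
    for _ in range(3):
        A=np.c_[q[:,:2],np.ones(len(q))];k=np.linalg.lstsq(A,q[:,2],rcond=None)[0];e=q[:,2]-A@k;q=q[abs(e)<2.5*e.std()+1e-4]
    print(n,len(q),"slope",k.round(4),q.min(0).round(3),q.max(0).round(3))
E
```

```text
t 7.6 [0.4763 0.1848 0.1244] dock [-0.0277 -0.0164  0.1244] yaw -12.61 J [-0.94  0.42  0.63  2.02 -0.34  0.8  -0.34] w 0.098 F [ 4.92  0.35 -6.78]
w 15122 slope [-0.1145  0.0003  0.0855] [-0.052 -0.037  0.078] [0.052 0.03  0.093]
w2 13601 slope [-0.0002 -0.0002  0.0794] [-0.053 -0.062  0.078] [0.052 0.024 0.081]
scene 287 slope [-0.1151  0.0087  0.0833] [-0.051 -0.061  0.074] [0.052 0.03  0.091]
scene0 350 slope [-0.0082  0.0019  0.0771] [-0.055 -0.062  0.072] [0.054 0.03  0.082]
```

View pics/w3.png

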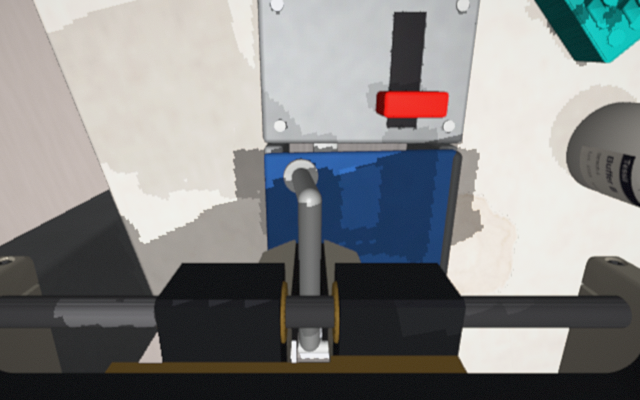

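Measured from two cameras, the flap plate tilts 0.115 rad, far beyond the 0.035 rad a catch would allow. So the catch isn't holding it and the tab isn't needed. I plan the arc to about 45°.

```bash
python3 - <<'E'
from rep import *
st()
a0=np.pi-np.arctan2(45,87);R=np.hypot(87,45)/1000
h=lambda t:R*np.array([np.cos(a0-t),np.sin(a0-t)])
for t in np.arange(.17,.80,.0675): print(round(t,3),((h(t)-h(.115))/.5).round(3))
E
```

```text
t 7.7 [0.4763 0.1848 0.1243] dock [-0.0277 -0.0164  0.1243] yaw -12.61 J [-0.94  0.42  0.63  2.02 -0.34  0.8  -0.34] w 0.097 F [ 5.02  0.29 -6.76]
0.17 [0.006 0.009]
0.238 [0.015 0.019]
0.305 [0.024 0.029]
0.373 [0.033 0.038]
0.44 [0.043 0.046]
0.508 [0.054 0.054]
0.575 [0.065 0.061]
0.643 [0.077 0.067]
0.71 [0.089 0.072]
0.778 [0.102 0.077]
```

Call:
play_rows([
  [[0.008, 0, -0.009], [0, 0, 0], -1],
  [[0.017, 0, -0.019], [0, 0, 0], -1],
  [[0.026, 0, -0.029], [0, 0, 0], -1],
  [[0.035, 0, -0.038], [0, 0, 0], -1],
  [[0.045, 0, -0.046], [0, 0, 0], -1],
])

```text
clock: 8.2
position: [0.4962, 0.1803, 0.1476]
ee_rot: [-3.123, 0.344, -0.0]
force: [-7.7, 3.4, 5.5]
width: 0.1
```

```bash
cat > chk.py <<'E'
from rep import *
import sys
st()
from cell import eyes
for n in("wrist","scene"):
    c=eyes.get_calibration(n);p,d=eyes.get_image(n);z=dict(p=p,d=d,K=c["intrinsics"],R=c["R"],t=c["t"])
    q=p if n=="wrist" else cv2.resize(p[130:250,220:330],None,fx=5,fy=5,interpolation=cv2.INTER_CUBIC)
    cv2.imwrite(f"pics/{n}_{sys.argv[1]}.png",q[:,:,::-1])
    D=w2d(cloud(z));P=z["p"].astype(int);m=(z["d"]>0)&(P[...,2]>P[...,0]+30)&(abs(D[...,0])<.07)&(D[...,1]>-.062)&(D[...,1]<.03)&(D[...,2]>.06)&(D[...,2]<.2)
    q=D[m]
    for _ in range(3):
        A=np.c_[q[:,:2],np.ones(len(q))];k=np.linalg.lstsq(A,q[:,2],rcond=None)[0];e=q[:,2]-A@k;q=q[abs(e)<2.5*e.std()+1e-4]
    print(n,len(q),"angle",np.arctan(-k[0]).round(4),k.round(3))
    m=(z["d"]>0)&(abs(D[...,0])<.06)&(P[...,0]>P[...,2]+70)&(D[...,1]<-.02)&(D[...,2]>.02)&(D[...,2]<.06);q=D[m]
    if len(q): print("  orange",len(q),np.percentile(q,2,0).round(4),np.percentile(q,98,0).round(4))
E
python3 chk.py 4
```

```text
t 8.2 [0.4962 0.1803 0.1476] dock [-0.0073 -0.0164  0.1476] yaw -12.56 J [-0.92  0.42  0.64  1.95 -0.32  0.87 -0.33] w 0.1 F [-7.69  3.39  5.48]
wrist 12971 angle 0.4199 [-0.446  0.     0.104]
scene 217 angle 0.4308 [-0.46   0.005  0.102]
  orange 193 [-0.0363 -0.1131  0.0212] [ 0.0396 -0.0277  0.0486]
```

Call:
play_rows([
  [[0.009, 0, -0.008], [0, 0, 0], -1],
  [[0.02, 0, -0.016], [0, 0, 0], -1],
  [[0.031, 0, -0.023], [0, 0, 0], -1],
  [[0.043, 0, -0.03], [0, 0, 0], -1],
  [[0.056, 0, -0.035], [0, 0, 0], -1],
  [[0.056, 0, -0.035], [0, 0, 0], -1],
  [[0.056, 0, -0.035], [0, 0, 0], -1],
])

```text
clock: 9.0
position: [0.5254, 0.1736, 0.1654]
ee_rot: [-3.122, 0.345, -0.007]
force: [-3.9, 1.8, 7.0]
width: 0.093
```

```bash
python3 chk.py 5
```

```text
t 9.0 [0.5254 0.1736 0.1654] dock [ 0.0227 -0.0165  0.1654] yaw -12.62 J [-0.89  0.44  0.65  1.88 -0.32  0.93 -0.31] w 0.093 F [-3.91  1.77  6.95]
wrist 9762 angle 0.7699 [-0.969 -0.     0.132]
scene 104 angle 0.7687 [-0.967  0.001  0.129]
  orange 189 [-0.0358 -0.1133  0.0213] [ 0.0313 -0.0289  0.0485]
```

View pics/wrist_5.png

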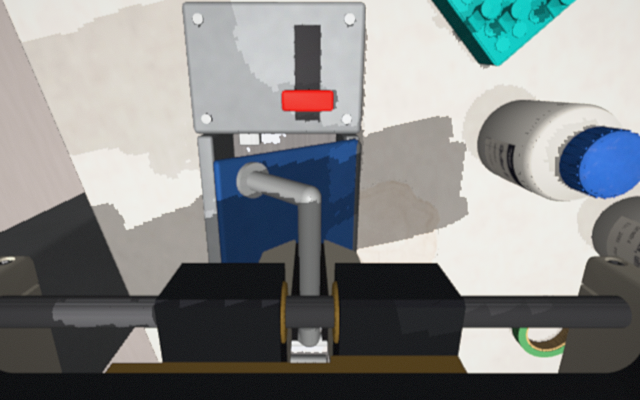

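View pics/scene_5.png

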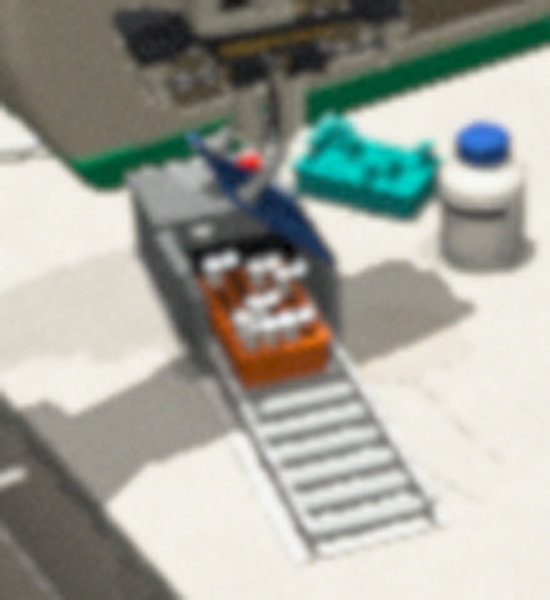

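The flap stands at 0.77 rad in both cameras with the bar between the pads (wrist picture, column 310). The rack is home and the tab (307,100) is untouched. I'll let it settle and hand in.

Call:
play_rows([
  [[0, 0, 0], [0, 0, 0], -1],
  [[0, 0, 0], [0, 0, 0], -1],
  [[0, 0, 0], [0, 0, 0], -1],
])

```text
clock: 9.4
position: [0.5252, 0.1737, 0.1653]
ee_rot: [-3.122, 0.345, -0.006]
force: [-3.9, 1.1, 6.8]
width: 0.102
```

```bash
python3 chk.py 6; python3 -c "
from cell import arm; print(arm.sign_off())"
```

```text
t 9.4 [0.5252 0.1737 0.1653] dock [ 0.0224 -0.0165  0.1653] yaw -12.62 J [-0.89  0.43  0.65  1.88 -0.32  0.93 -0.31] w 0.102 F [-3.94  1.12  6.77]
wrist 9769 angle 0.7678 [-0.965 -0.     0.132]
scene 110 angle 0.7678 [-0.965 -0.003  0.129]
  orange 196 [-0.0358 -0.1123  0.0206] [ 0.0316 -0.0251  0.0487]
the job is handed in; nothing more can be done
None
```

I pushed the rack along the rollers until it met the end stop, then tugged the blue flap by its handle before touching the red tab. The flap rose freely to about 0.115 rad, well past the 0.035 rad a caught flap would allow. The catch was not holding it, so I left the tab alone. I raised the flap to about 44 degrees and handed in at about 9.5 s while still gripping the handle.

- **Flap:** both the wrist and scene cameras read 0.768 rad just before hand-in, and it was steady. The bar sat between the pads with an opening of about 9 mm.
- **Rack:** it met the stop with about 15 N of push, with the fingers where a home rack's rear should be (dock y −110 mm). Later camera readings of the rear edge ranged from −108 to −113 mm. They disagree by a few mm, but all are inside the −117 mm limit.
- **Timer, cup and tape roll:** the arm did not go near them. I did not measure their positions again at the end.

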